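# Lock the bench stop to the strut with its quarter-turn channel clamp

## Task

The bench stop sits loose on the strut: lock it down where it stands with the wing-knob channel clamp from the tray. Lower the clamp's hammer head through the opening of the stop and into the strut's slot, press the knob down against its spring, give it a quarter turn clockwise and let it spring back up, so that the head is caught squarely across the slot with its grooves home on the strut's lips. Feel your way and do not force anything, then let go, and leave the other things on the bench alone.

Things in the scene. Friction and masses are not known exactly. Their poses are not given: they have to be found in the camera images.
- rail: Steel base strip fixed on the bench, 400 x 90 x 5 mm; origin: middle of its underside, on the bench; x along it, z up. On it, along x, lies 360 mm of metal slotted strut, 41 wide and 41 high (top 46 mm above the bench), screwed down through cross slots: it lies parallel to the strip, but its middle line may be anywhere up to 7.5 mm to either side (y) of the strip's. Find the slot by eye or feel.
- stop: Loose dark steel bench stop, about 0.45 kg: flat plate 148 x 72 x 5 mm lying on the strut, with an upright face at one end. Origin: middle of the plate's opening, at the plate's underside, 46 mm above the bench and over the base strip's middle line; x along the strut towards the upright face. Plate from x = -36 to 112 mm; the face is its last 5 mm, its top 50 mm above the origin.
- opening (a point): Middle of the stop's opening, at the plate's top (51 mm above the bench), axes as the stop: 40 mm (x) by 40 mm (y) for adjustment, over the strut's slot. The slot, along the strut's middle, is 22 mm wide, edged by two turned-in lips 2.5 mm thick that hang 7 mm down inside (lower edges 39 mm above the bench). The channel is 36 mm wide inside, its floor 7.5 mm above the bench.
- clamp: Quarter-turn channel clamp standing on its head in the tray: 60 mm high, 0.21 kg; from below a steel hammer head, 10 mm stud, round sliding washer, spring, black wing knob. Origin: middle of the head's underside; z up the stud, x along the head and the wing. Origin height over the bench: 36 mm when its washer just rests on the stop's plate, 33 when caught home with the lips in the head's grooves.
- head_top (a point): Top middle of the clamp's head, 8 mm above its origin. Head 34.5 (x) x 20.8 (y) x 8 mm; two grooves in its top, 4.5 wide and 2 deep, along y at 10 to 14.5 mm from the middle, fit over the strut's lips when the head lies across the slot. Two opposite corners are cut: in the strut it turns clockwise (seen from above) and meets the walls about 5 degrees past square; the other way it jams half way.
- spring_seat (a point): Upper end of the clamp's spring, 31 mm above its origin. Under it slides a washer 56 mm across, 4 thick: its underside is 15 mm above the origin when free and can be pushed up 6.2 mm, against 2 N plus 2 N per mm, then solid. On the stop: pressed until the origin is 31 mm or less above the bench (12 N of spring, 10 N by hand) the head can turn under the lips; at 29.8 mm (14.4 N) it is solid.
- knob (a point): Where to grip the clamp's black wing knob, on its axis 48 mm above the clamp's origin, axes as the clamp. The wing is a flat bar 40 mm long (x), 14 mm thick (y), from 35 to 60 mm above the origin, fixed to stud and head; take it by its two flat sides. Below it a 22 mm hub down to 31 mm.
- tray: White open plastic tray, 150 (x) x 220 (y) mm, walls 22 mm high and 4 thick, floor 4 mm thick, fixed on the bench. Origin: middle of its underside. The clamp and a jig screw stand in it, one in each half.
- jigscrew: Bystander: jig screw with a round fluted black knob 34 to 41 mm across, round steel foot 28 mm across, 56 mm high, standing in the tray. Origin: middle of its underside.
- driver: Bystander: screwdriver 190 mm long with a grey handle, lying on the bench beside the strut. Origin on the bench under its middle, x along it.
- glue: Bystander: white glue bottle, 42 mm across, 100 mm high, standing on the bench. Origin: middle of its underside.
- pot: Bystander: small white open pot, 64 mm across, 40 mm high, standing on the bench. Origin: middle of its underside.
There are look-alikes about, which are no part of the job. Leave any pink or yellow look-alike of the clamp alone.

How it is judged:
By the outcome, as a careful person would: the job done as asked, in the order asked, and still so for the second after the job is handed in, with the robot touching nothing.
It also fails if it takes over 72 s, if anything falls off the work surface, if the arm or the gripper's body presses on something with over 40 N, if the wrist force passes 120 N, or if a joint passes its speed limit or range.

## Robot

A 7-joint arm with a two-finger parallel gripper is mounted at the origin on the work surface. World frame = base frame: x ahead of the robot, y to its left, z up, the work surface at z = 0. Lengths are in m, angles in rad, forces in N, time in s.
With the tool pointing down it reaches from about 0.425 to 1.025 m from the base axis. Payload 9.4 kg.
Tool frame: the origin (TCP) lies between the finger pads; the fingertips stand 19 mm ahead of it and the grasp point (between the pads) is the TCP (ctrl.tcp_to_tips is the distance from the TCP to the fingertips, in m); y points along the fingers, x is the direction in which the jaws open and shut, and the axes are right-handed (so a half turn about y gives the same grasp; the last joint's range is limited). The gripper opens to 93 mm and grips with 3 to 60 N. Pads are 15 mm wide; open, the fingers measure 128 mm over their backs; the gripper's body (75 mm by 188 mm) begins 65 mm behind the grasp point.
Start: joints at [1.044, 0.599, -0.003, 1.599, 0.002, 0.943, -0.08], TCP at [0.315, -0.653, 0.238] pointing down, gripper open.
Joint ranges: [-2.57, 2.57], [-0.35, 1.97], [-1.29, 1.29], [0.11, 2.56], [-1.05, 4.19], [0.11, 1.86], [-2.63, 2.63]. Speed limits (rad/s): [2.22, 2.22, 3.01, 3.01, 3.14, 3.14, 3.14].

## Interface

Orientations are given as a unit quaternion [w, x, y, z].
In Python, from station import state, camera, job, ctrl gives the robot as it stands.
- The arm moves only by the tool play_rows, never from a script. Its argument "targets" is a list that holds one entry, the list of rows, each a list of 7 numbers: the shift along the world's x, y, z in cm, then the turn, a rotation vector about the world's x, y, z in degrees, then the opening, from 0 (shut) to 1 (fully open). A call has 1 to 10 rows; each row is the pose to reach, as a shift and turn from the pose commanded when the call began; what a row does not reach only later rows make up. A row lasts 1/12 s, in which the tool goes at most 41.7 mm and 7.16 degrees, less where a joint would pass 70% of its speed; a pose out of reach is approached as far as the arm can. A call with a gripper value outside its range is refused whole. The fingers move at their own pace and stop on an object; "squeeze" is the grip in N (left out, the last holds). Time passes only in rows, so rows that repeat a pose let the fingers close. It gives the time, the measured TCP pose, the force and the opening at its end, in the units of the state.
- state(): the state, without advancing time (a new reading comes with each control period).
- camera(name): name is "side" or "top"; returns a dict with "img" (400x640x3 uint8, blue, green, red), "fx", "fy", "cx", "cy" (pixels), "R" (3x3) and "t" (3): a world point X has camera coordinates R X + t. Camera axes: x right, y down, z forward; pixel columns grow to the right and rows downward; lengths in m; the calibration is good to about 2 mm. A picture is of the moment at which its call begins. There is no depth.
- job.close_job(): hands the job in, once; it reports no verdict.
The state is a dict: "clock": time; "joint_positions": joint angles; "joint_vel": joint speeds; "joint_torque": joint torques, N m; "position": TCP position; "tcp_rot": TCP orientation; "wrist_force": force on the tool from outside, world axes, zero at the start; "torque": the same for the moment, N m; "width": opening from 0.0 (shut) to 1.0 (fully open).
Only numpy, scipy, OpenCV 4.12 (cv2) and the standard library are available. Lean on these libraries where they do the work, as an engineer would, in place of code of your own. Each camera call takes 0.05 s, during which the arm holds its last target.

## Working session

There is one attempt and no reset: what is moved stays moved. The work goes in short steps, Python scripts to look and compute and a tool call to move; the robot and the scene stay as the last step left them, time stands still between calls to the robot, and variables do not carry over. Pictures are saved under pics/ and viewed, and the job is handed in when it is done.

Besides the shell and the picture viewer there is one more tool, called after "Request:" as name(argument=value, ...) on one line, values as JSON. play_rows: Moves the arm, as the interface text tells. Its arguments: {"type":"object","properties":{"targets":{"type":"array"},"squeeze":{"type":"number"}},"required":["targets"]}

```bash
ls; mkdir -p pics; cat > h.py <<'E'
import numpy as np, cv2
from station import state, camera, job, ctrl
def snap(n):
    c=camera(n); return c
def save(img,name,crop=None,s=1):
    if crop: x0,y0,x1,y1=crop; img=img[y0:y1,x0:x1]
    cv2.imwrite('pics/'+name,cv2.resize(img,None,fx=s,fy=s,interpolation=cv2.INTER_CUBIC))
def ray(c,u,v,z):
    R=np.array(c['R']);t=np.array(c['t']);o=-R.T@t
    d=R.T@np.array([(u-c['cx'])/c['fx'],(v-c['cy'])/c['fy'],1])
    return o+d*(z-o[2])/d[2]
def proj(c,X):
    p=np.array(c['R'])@np.array(X)+np.array(c['t']); return np.round([c['fx']*p[0]/p[2]+c['cx'],c['fy']*p[1]/p[2]+c['cy']],1)
E
python3 - <<'E'
from h import *
import pickle
for n in('top','side'):
    c=snap(n); save(c['img'],n+'0.png'); pickle.dump(c,open(n+'0.pkl','wb'))
    print(n,c['fx'],c['cx'],c['cy'],-np.array(c['R']).T@c['t'],np.round(c['R'],3))
s=state()
for k in s: print(k,np.round(s[k],3))
E
```

```text
pics
top 382.3956539475401 321.7218025213565 198.56377016965342 [ 0.47863114 -0.09451083  0.8089634 ] [[ 0.018 -0.999 -0.027]
 [-0.998 -0.017 -0.068]
 [ 0.068  0.028 -0.997]]
side 480.77072521479187 322.9205402508597 193.15676844395952 [0.1580362  0.53270976 0.92243756] [[-0.857 -0.515 -0.004]
 [-0.391  0.656 -0.646]
 [ 0.335 -0.552 -0.763]]
clock 0.1
joint_positions [ 1.044  0.6   -0.003  1.6    0.002  0.943 -0.08 ]
joint_vel [-0.001 -0.003 -0.    -0.002 -0.001  0.002  0.001]
joint_torque [ 6.0000e-03 -7.6656e+01  1.5030e+00 -2.5294e+01 -5.2000e-02  1.4000e-02
  0.0000e+00]
position [ 0.315 -0.653  0.237]
tcp_rot [ 0.599 -0.599  0.376 -0.375]
wrist_force [ 0.04  -0.239  0.552]
torque [ 0.04   0.057 -0.004]
width 1.004
```

View pics/top0.png

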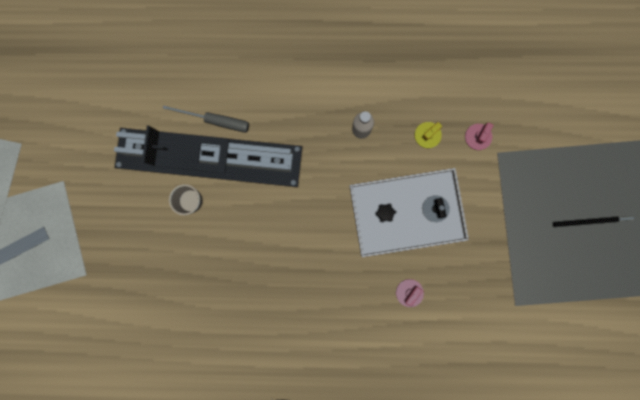

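View pics/side0.png

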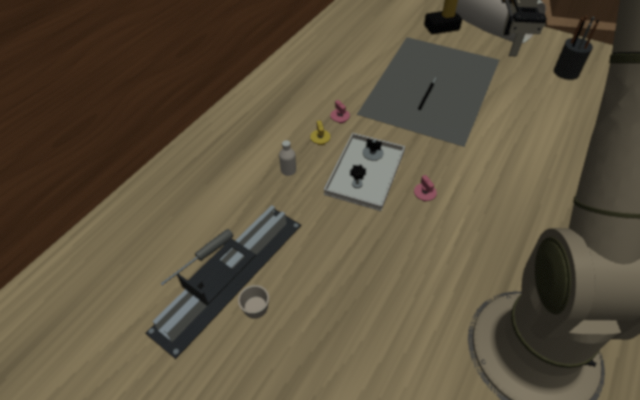

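```bash
python3 - <<'E'
import pickle
from h import *
t=pickle.load(open('top0.pkl','rb'));s=pickle.load(open('side0.pkl','rb'))
save(t['img'],'t_strut.png',(105,115,310,195),3.9)
save(t['img'],'t_tray.png',(345,165,475,260),6)
save(s['img'],'s_strut.png',(145,200,305,360),3.7)
save(s['img'],'s_tray.png',(320,130,410,210),7)
E
```

```text
(no output)
```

View pics/t_strut.png

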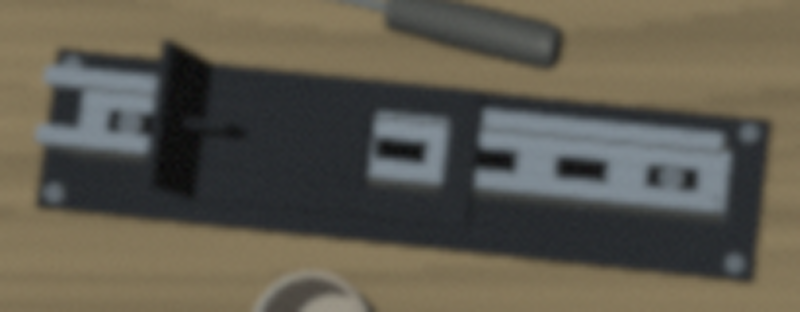

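View pics/t_tray.png

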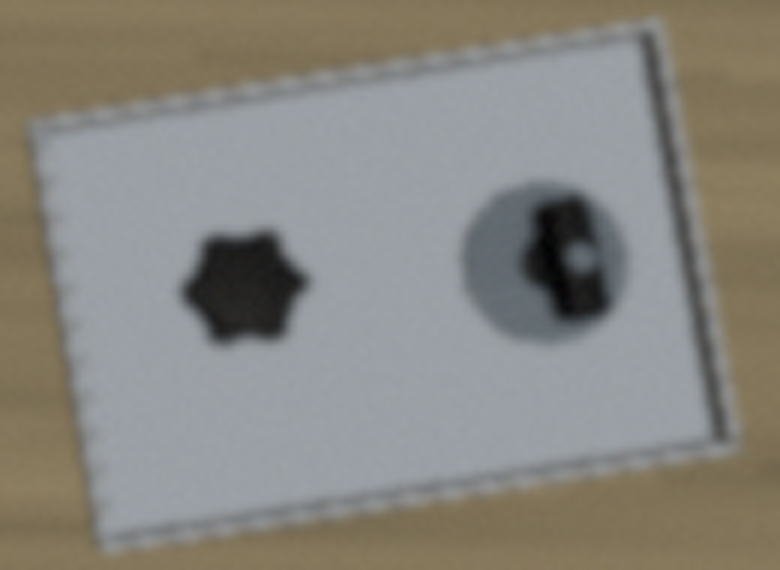

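View pics/s_strut.png

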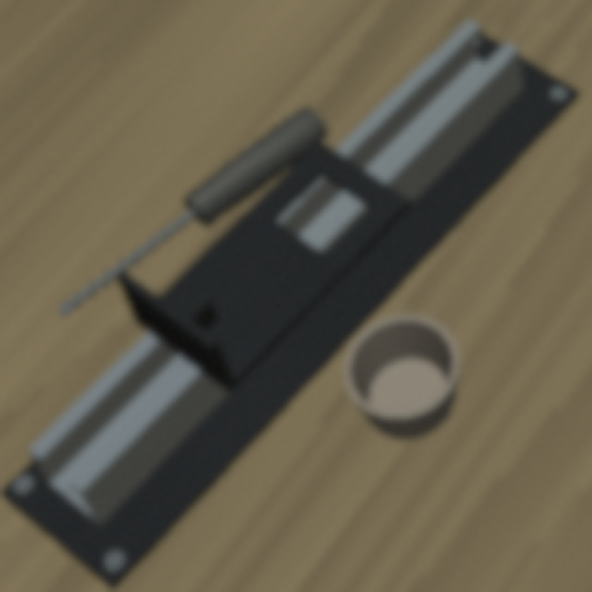

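View pics/s_tray.png

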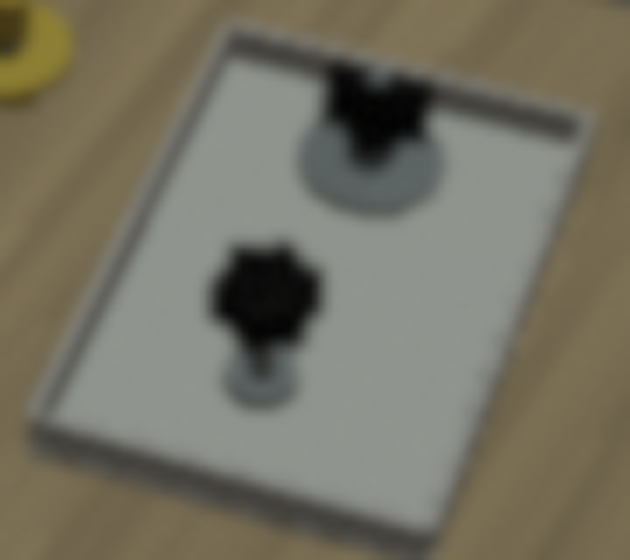

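The top view shows the dark wing clamp at about px (442,208), the strut running from (115,150) to (300,165), and the stop's opening at about (210,153). Next I'll measure these.

```bash
python3 - <<'E'
import pickle
from h import *
t=pickle.load(open('top0.pkl','rb'));s=pickle.load(open('side0.pkl','rb'))
def P(c,off,sc,pts,z,l):
    r=np.array([ray(c,off[0]+(x+.5)/sc-.5,off[1]+(y+.5)/sc-.5,z)[:2] for x,y in pts])
    print(l,np.round(r*1000,1).tolist(),'mean',np.round(r.mean(0)*1000,1)); return r
A=((105,115),3.9)
r=P(t,*A,[(60,50),(770,122),(752,280),(38,206)],.005,'rail')
print('sizes',[np.linalg.norm(r[i]-r[(i+1)%4]) for i in range(4)],[np.degrees(np.arctan2(*(r[a]-r[b])[::-1])) for a,b in((0,1),(3,2))])
r=P(t,*A,[(372,110),(450,118),(443,186),(367,180)],.051,'open')
print('sizes',[np.linalg.norm(r[i]-r[(i+1)%4]) for i in range(4)])
P(t,*A,[(482,108),(724,133)],.046,'upper outer edge strut')
P(t,*A,[(482,130),(724,150)],.046,'upper lip inner')
P(t,*A,[(45,66),(158,76)],.046,'upper outer L')
P(t,*A,[(38,143),(150,155)],.046,'lower outer L')
P(t,*A,[(475,188),(728,212)],.046,'lower outer R')
B=((345,165),6)
P(t,*B,[(545,262)],.023,'washer t')
P(t,*B,[(572,257),(562,198),(588,318)],.064,'wing t c,ends')
P(t,*B,[(582,257)],.064,'stud t')
C=((320,130),7)
P(s,*C,[(371,160)],.022,'washer s'); P(s,*C,[(378,75)],.064,'stud s')
D=((145,200),3.7)
r=P(s,*D,[(275,217),(325,178),(368,212),(320,253)],.051,'open s')
r=P(s,*D,[(4,490),(115,587),(578,95)],.005,'rail s')
P(s,*D,[(33,452),(475,20)],.046,'s far outer edge')
P(s,*D,[(45,465),(340,155)],.046,'s ?')
E
```

```text
rail [[680.3, 368.0], [644.9, -28.0], [558.1, -20.1], [592.8, 375.5]] mean [619.  173.9]
sizes [np.float64(0.39752088996921736), np.float64(0.0872172573181223), np.float64(0.39710759308935895), np.float64(0.0877810855494616)] [np.float64(84.89403686687872), np.float64(84.97532745186884)]
open [[639.1, 175.4], [635.4, 134.4], [599.8, 136.8], [602.4, 176.5]] mean [619.1 155.8]
sizes [np.float64(0.04112552309248046), np.float64(0.03566882349331888), np.float64(0.03983664363406579), np.float64(0.03671448923683611)]
upper outer edge strut [[641.9, 119.3], [630.4, -7.6]] mean [636.1  55.9]
upper lip inner [[630.3, 118.9], [621.5, -7.8]] mean [625.9  55.6]
upper outer L [[661.4, 352.0], [656.8, 291.4]] mean [659.1 321.7]
lower outer L [[620.3, 353.4], [614.8, 293.5]] mean [617.6 323.5]
lower outer R [[599.8, 121.5], [589.1, -10.6]] mean [594.4  55.4]
washer t [[516.0, -304.9]] mean [ 516.  -304.9]
wing t c,ends [[515.8, -302.6], [534.8, -299.4], [496.3, -307.6]] mean [ 515.6 -303.2]
stud t [[515.9, -305.8]] mean [ 515.9 -305.8]
washer s [[513.4, -306.8]] mean [ 513.4 -306.8]
stud s [[514.8, -308.3]] mean [ 514.8 -308.3]
open s [[637.7, 171.6], [629.5, 135.5], [593.6, 141.4], [600.5, 177.4]] mean [615.3 156.5]
rail s [[678.9, 365.3], [590.4, 374.7], [554.6, -18.9]] mean [608.  240.4]
s far outer edge [[657.7, 349.4], [624.6, -10.4]] mean [641.1 169.5]
s ? [[647.1, 351.6], [634.7, 115.6]] mean [640.9 233.6]
```

Request:
play_rows(targets=[[[4,0,0,0,0,-3,0.6],[4,4,0,0,0,-5,0.6],[6,8,0,0,0,-7,0.6],[8,12,-1,0,0,-9,0.6],[10,15,-2,0,0,-11,0.6],[12,19,-3,0,0,-14,0.6],[14,23,-4,0,0,-14,0.6],[16,27,-5,0,0,-14,0.6],[18,31,-6,0,0,-14,0.6],[20,34.8,-7,0,0,-14,0.6]]])

```text
clock: 0.93
position: [0.5057, -0.3219, 0.172]
tcp_rot: [-0.549, 0.549, -0.446, 0.446]
wrist_force: [1.1, -1.5, -0.1]
width: 0.602
```

```bash
cat >> h.py <<'E'
def show():
    s=state(); from scipy.spatial.transform import Rotation as Ro
    q=s['tcp_rot'];M=Ro.from_quat([q[1],q[2],q[3],q[0]]).as_matrix()
    print('t',round(float(s['clock']),2),'pos',np.round(np.array(s['position'])*1000,1),'yaw x',round(np.degrees(np.arctan2(M[1,0],M[0,0])),2),'down',np.round(M[:,1],3),'F',np.round(s['wrist_force'],1),'T',np.round(s['torque'],2),'w',round(float(s['width'])*93,1),'j',np.round(s['joint_positions'],2))
E
python3 - <<'E'
from h import *
show()
c=snap('top');save(c['img'],'t1.png',(380,130,540,260),5)
c=snap('side');save(c['img'],'s1.png',(300,60,460,210),5)
show()
E
```

```text
t 0.93 pos [ 505.7 -321.9  172. ] yaw x -78.24 down [-0.  0. -1.] F [ 1.1 -1.5 -0.1] T [-0.02 -0.01 -0.02] w 56.0 j [ 0.43  0.53  0.06  1.96 -0.05  0.66 -0.85]
t 1.03 pos [ 508.8 -315.7  170.8] yaw x -77.63 down [-0.001  0.005 -1.   ] F [-0.8 -0.   0.1] T [-0.01  0.02  0.06] w 56.0 j [ 0.43  0.53  0.05  1.96 -0.05  0.66 -0.84]
```

Request:
play_rows(targets=[[[0,0,-2,0,0,0,0.6],[0,0,-2,0,0,0,0.6],[0,0,-2,0,0,0,0.6],[0,0,-2,0,0,0,0.6]]])

```text
clock: 1.37
position: [0.505, -0.3246, 0.1528]
tcp_rot: [-0.548, 0.549, -0.446, 0.446]
wrist_force: [0.4, -0.4, 1.0]
width: 0.602
```

```bash
python3 - <<'E'
from h import *
show()
c=snap('top');save(c['img'],'t2.png',(380,130,540,260),5)
c=snap('side');save(c['img'],'s2.png',(300,60,460,210),5)
E
```

```text
t 1.37 pos [ 505.  -324.6  152.8] yaw x -78.29 down [-0. -0. -1.] F [ 0.4 -0.4  1. ] T [ 0.01 -0.07 -0.01] w 56.0 j [ 0.44  0.56  0.05  1.97 -0.05  0.62 -0.84]
```

View pics/t2.png

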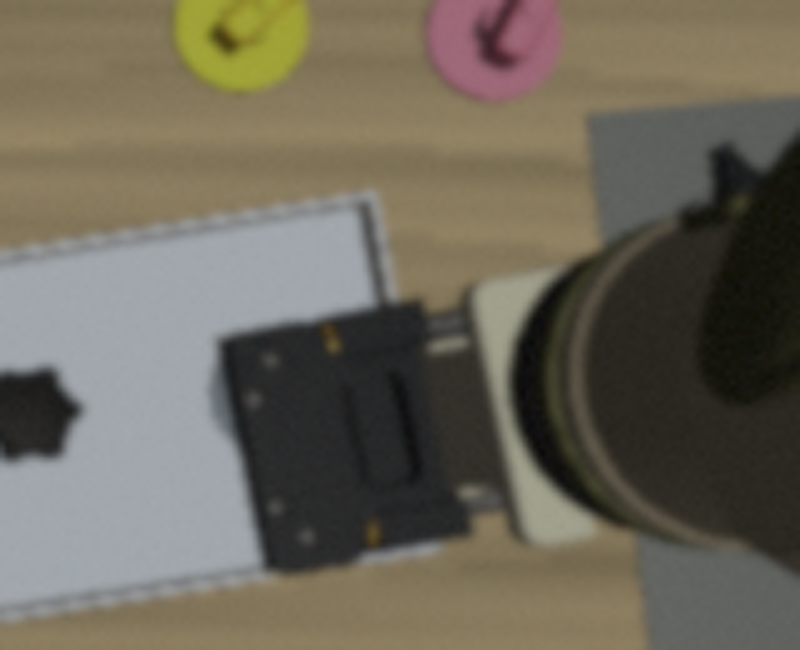

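View pics/s2.png

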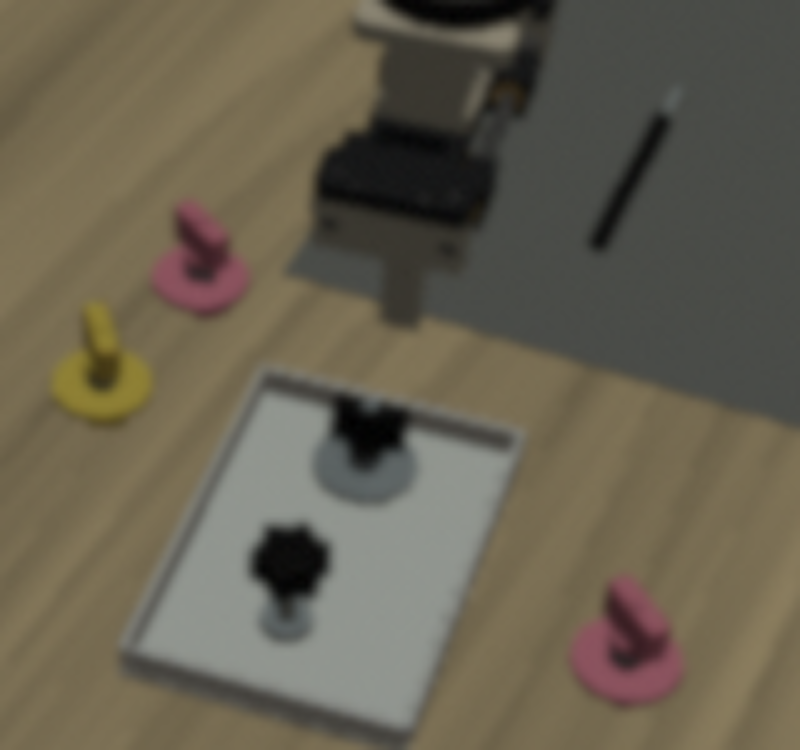

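Request:
play_rows(targets=[[[1,1.9,0,0,0,0,0.6],[1,1.9,-3,0,0,0,0.6],[1,1.9,-5,0,0,0,0.6],[1,1.9,-5,0,0,0,0.6],[1,1.9,-5,0,0,0,0.6]]])

```text
clock: 1.88
position: [0.5149, -0.3051, 0.1025]
tcp_rot: [-0.548, 0.549, -0.447, 0.446]
wrist_force: [0.1, 0.9, -0.3]
width: 0.597
```

```bash
python3 - <<'E'
from h import *
show()
c=snap('side');save(c['img'],'s3.png',(330,110,430,190),7)
c=snap('top');save(c['img'],'t3.png',(400,150,520,240),6)
E
```

```text
t 1.88 pos [ 514.9 -305.1  102.5] yaw x -78.26 down [-0.001  0.001 -1.   ] F [ 0.1  0.9 -0.3] T [ 0.02 -0.01 -0.01] w 55.6 j [ 0.41  0.63  0.05  2.   -0.06  0.51 -0.87]
```

View pics/s3.png

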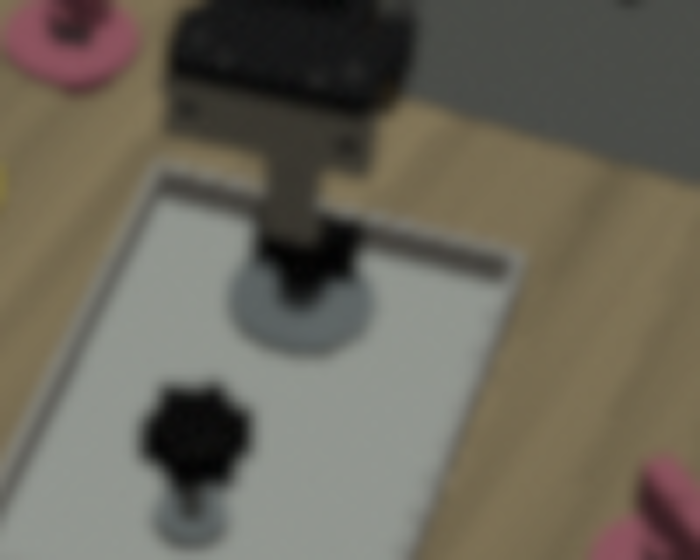

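View pics/t3.png

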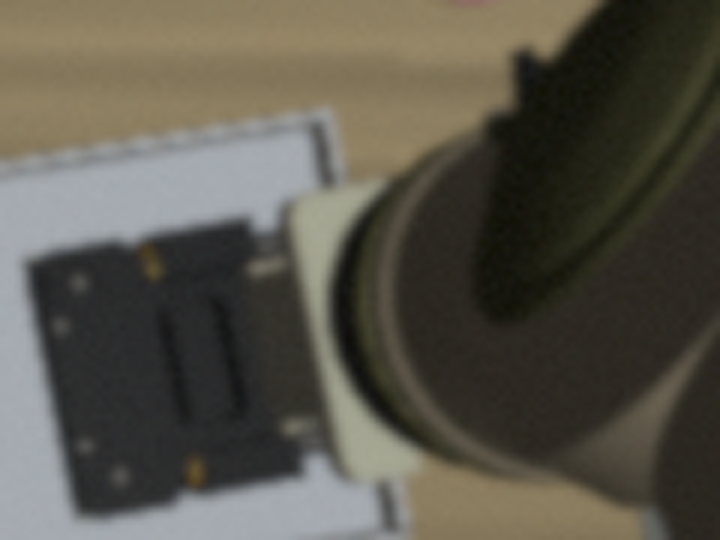

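```bash
python3 - <<'E'
from h import *
import pickle
s=pickle.load(open('side0.pkl','rb'))
n=np.array([-np.cos(np.radians(78.26)),np.sin(np.radians(78.26)),0])
for d in (28,36):
  p=np.array([.5149,-.3051,.0835])+n*d/1000
  u=proj(s,p); print(d,(u-[330,110]+.5)*7)
# clamp points
for l,p in (('washer',[.515,-.3055,.022]),('stud',[.515,-.3055,.064])):
  print(l,(proj(s,p)-[330,110]+.5)*7)
E
```

```text
28 [287.7 232.4]
36 [281.4 247.1]
washer [296.1 301. ]
stud [304.5 219.8]
```

Request:
play_rows(targets=[[[0,0,-2,0,0,0,0.6],[0,0,-4,0,0,0,0.6],[0,0,-4.2,0,0,0,0.6],[0,0,-4.2,0,0,0,0.5],[0,0,-4.2,0,0,0,0.4],[0,0,-4.2,0,0,0,0.3],[0,0,-4.2,0,0,0,0.2],[0,0,-4.2,0,0,0,0.1],[0,0,-4.2,0,0,0,0.05],[0,0,-4.2,0,0,0,0.05]]], squeeze=25)

```text
clock: 2.82
position: [0.5155, -0.3049, 0.0609]
tcp_rot: [0.549, -0.549, 0.446, -0.446]
wrist_force: [0.9, -1.1, -2.7]
width: 0.147
```

```bash
python3 - <<'E'
from h import *
show()
c=snap('side');save(c['img'],'s4.png',(330,110,430,190),7)
E
```

```text
t 2.82 pos [ 515.5 -304.9   60.9] yaw x -78.23 down [ 0. -0. -1.] F [ 0.9 -1.1 -2.7] T [-0.17 -0.05  0.  ] w 13.6 j [ 0.41  0.69  0.04  2.02 -0.06  0.43 -0.87]
```

View pics/s4.png

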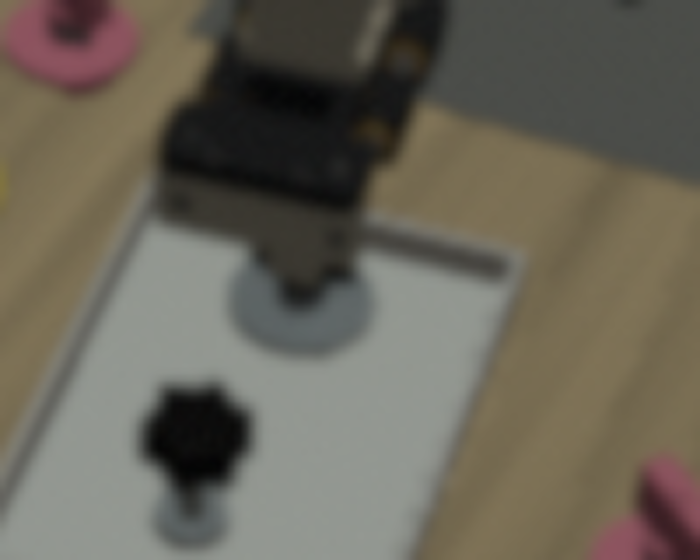

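Request:
play_rows(targets=[[[0,0,2,0,0,0,0.05],[0,0,5,0,0,0,0.05],[0,0,9,0,0,0,0.05],[1,3,11,0,0,6,0.05],[2,7,12,0,0,12,0.05],[3,11,12,0,0,18,0.05],[4,15,12,0,0,24,0.05],[5,19,12,0,0,30,0.05],[6,22,12,0,0,36,0.05],[6,22,12,0,0,36,0.05]]])

```text
clock: 3.7
position: [0.5773, -0.0766, 0.1806]
tcp_rot: [0.663, -0.66, 0.25, -0.25]
wrist_force: [-0.2, 0.6, -1.2]
width: 0.147
```

```bash
python3 - <<'E'
from h import *
show()
E
```

```text
t 3.7 pos [577.3 -76.6 180.6] yaw x -41.35 down [ 0.001  0.004 -1.   ] F [-0.2  0.6 -1.2] T [ 0.01 -0.05  0.02] w 13.7 j [ 0.12  0.5  -0.11  1.98  0.08  0.66 -0.77]
```

Request:
play_rows(targets=[[[0.8,4,0,0,0,6,0.05],[1.6,8,0,0,0,12,0.05],[2.4,12,0,0,0,18,0.05],[3.2,16,0,0,0,24,0.05],[4,20,0,0,0,30,0.05],[4.8,24,-1,0,0,36,0.05],[4.8,24,-2,0,0,37.2,0.05],[4.8,24,-4,0,0,37.2,0.05],[4.8,24,-4,0,0,37.2,0.05],[4.8,24,-4,0,0,37.2,0.05]]])

```text
clock: 4.53
position: [0.6225, 0.1541, 0.1394]
tcp_rot: [-0.706, 0.707, -0.032, 0.03]
wrist_force: [1.3, -0.2, -1.7]
width: 0.152
```

```bash
python3 - <<'E'
from h import *
import pickle
show()
c=snap('side');save(c['img'],'s5.png',(140,190,310,350),4); pickle.dump(c,open('side5.pkl','wb'))
c=snap('top');save(c['img'],'t5.png',(110,90,310,210),4)
show()
E
```

```text
t 4.53 pos [622.5 154.1 139.4] yaw x -5.09 down [-0.003 -0.001 -1.   ] F [ 1.3 -0.2 -1.7] T [ 0.   -0.09 -0.03] w 14.1 j [-0.16  0.63 -0.26  1.87  0.24  0.68 -0.65]
t 4.63 pos [623.6 154.3 141. ] yaw x -5.12 down [ 0. -0. -1.] F [ 0.8 -0.2 -1.3] T [-0.01 -0.16 -0.01] w 13.9 j [-0.16  0.62 -0.26  1.87  0.24  0.68 -0.65]
```

View pics/s5.png

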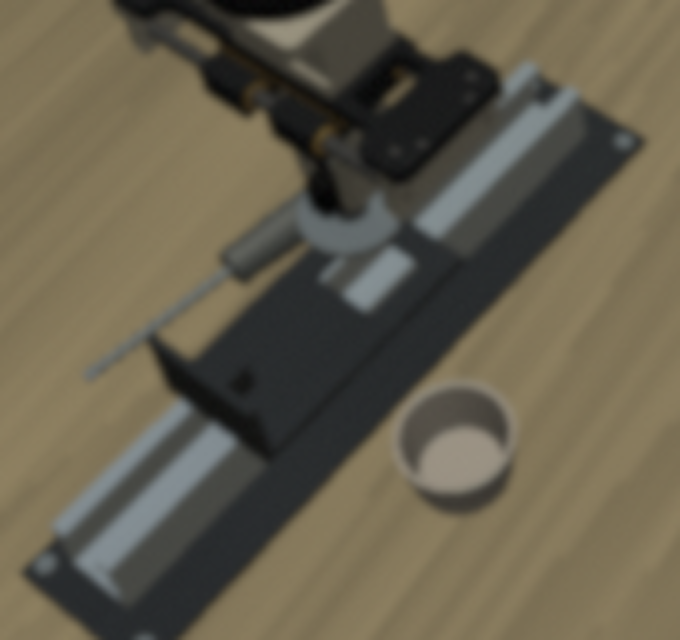

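View pics/t5.png

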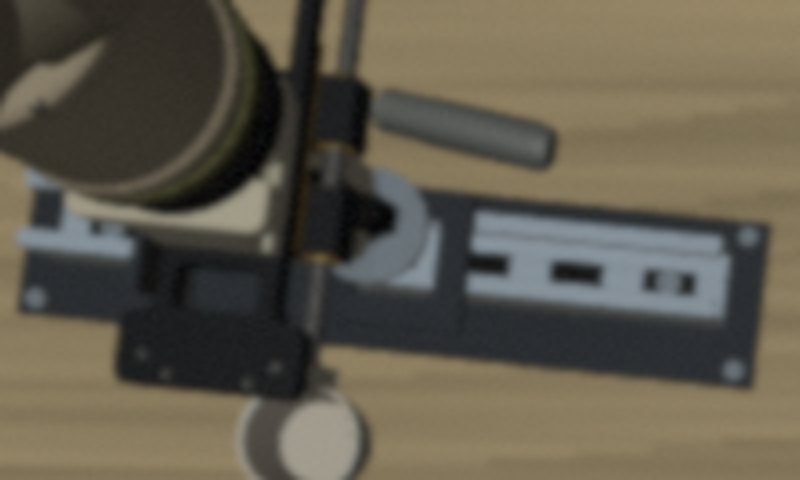

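```bash
python3 - <<'E'
from h import *
import pickle
t=pickle.load(open('top0.pkl','rb'));s=pickle.load(open('side0.pkl','rb'))
a=np.radians(84.94);d=np.array([np.cos(a),np.sin(a)]);n=np.array([d[1],-d[0]])
for nm,c in(('top',t),('side',s)):
  g=cv2.cvtColor(c['img'],cv2.COLOR_BGR2GRAY).astype(np.float32)
  for z,rng in ((.046,(20,110)),(.046,(322,345))):
    prof=[]
    for m in np.arange(575,645,1.):
      v=[]
      for q in np.arange(*rng,2.):
        p=(n*m+d*q)/1000; u=proj(c,[p[0],p[1],z]); v.append(cv2.getRectSubPix(g,(1,1),(float(u[0]),float(u[1])))[0,0])
      prof.append(np.mean(v))
    print(nm,rng,[(int(m),int(round(float(x)))) for m,x in zip(np.arange(575,645,1.),prof)])
E
```

```text
top (20, 110) [(575, 48), (576, 48), (577, 48), (578, 48), (579, 49), (580, 50), (581, 53), (582, 55), (583, 59), (584, 63), (585, 70), (586, 78), (587, 88), (588, 97), (589, 105), (590, 110), (591, 113), (592, 114), (593, 114), (594, 113), (595, 111), (596, 108), (597, 104), (598, 100), (599, 97), (600, 95), (601, 95), (602, 94), (603, 94), (604, 94), (605, 95), (606, 96), (607, 99), (608, 102), (609, 106), (610, 111), (611, 114), (612, 116), (613, 116), (614, 116), (615, 114), (616, 111), (617, 108), (618, 105), (619, 104), (620, 105), (621, 108), (622, 109), (623, 111), (624, 111), (625, 111), (626, 108), (627, 103), (628, 94), (629, 84), (630, 74), (631, 65), (632, 58), (633, 55), (634, 55), (635, 57), (636, 64), (637, 73), (638, 84), (639, 94), (640, 102), (641, 107), (642, 110), (643, 111), (644, 112)]
top (322, 345) [(575, 19), (576, 19), (577, 19), (578, 19), (579, 19), (580, 18), (581, 18), (582, 18), (583, 18), (584, 18), (585, 19), (586, 19), (587, 20), (588, 19), (589, 19), (590, 19), (591, 20), (592, 19), (593, 19), (594, 19), (595, 19), (596, 19), (597, 19), (598, 19), 
[... 1465 characters left out ...]
5, 82), (586, 91), (587, 100), (588, 109), (589, 115), (590, 120), (591, 122), (592, 124), (593, 124), (594, 124), (595, 124), (596, 124), (597, 124), (598, 124), (599, 123), (600, 122), (601, 119), (602, 115), (603, 109), (604, 101), (605, 92), (606, 83), (607, 76), (608, 70), (609, 66), (610, 64), (611, 63), (612, 64), (613, 64), (614, 66), (615, 70), (616, 75), (617, 83), (618, 91), (619, 100), (620, 108), (621, 114), (622, 118), (623, 121), (624, 122), (625, 121), (626, 120), (627, 118), (628, 115), (629, 113), (630, 110), (631, 107), (632, 105), (633, 104), (634, 103), (635, 102), (636, 102), (637, 102), (638, 102), (639, 103), (640, 103), (641, 104), (642, 105), (643, 106), (644, 108)]
```

```bash
python3 - <<'E'
from h import *
import pickle
def ov(c,name,crop,sc,tcp):
  x0,y0,x1,y1=crop; im=cv2.resize(c['img'][y0:y1,x0:x1],None,fx=sc,fy=sc,interpolation=cv2.INTER_CUBIC)
  f=lambda p:tuple(int(round(v)) for v in (proj(c,p)-[x0,y0]+.5)*sc)
  for h,col in((15,(0,255,0)),(19,(0,0,255))):
    pts=[f([tcp[0]+.028*np.cos(a),tcp[1]+.028*np.sin(a),tcp[2]-.0569+h/1000]) for a in np.linspace(0,6.28,60)]
    cv2.polylines(im,[np.array(pts)],True,col,1)
  cv2.imwrite('pics/'+name,im)
c=snap('top');tcp=state()['position'];ov(c,'ot.png',(160,110,230,170),10,tcp); show()
c=snap('side');ov(c,'os.png',(190,210,260,270),10,tcp)
E
```

```text
t 4.68 pos [623.9 154.5 141.4] yaw x -5.11 down [ 0.001 -0.    -1.   ] F [-0.5 -0.2 -1.7] T [-0.06 -0.05 -0.03] w 13.9 j [-0.16  0.62 -0.26  1.87  0.24  0.68 -0.65]
```

View pics/ot.png

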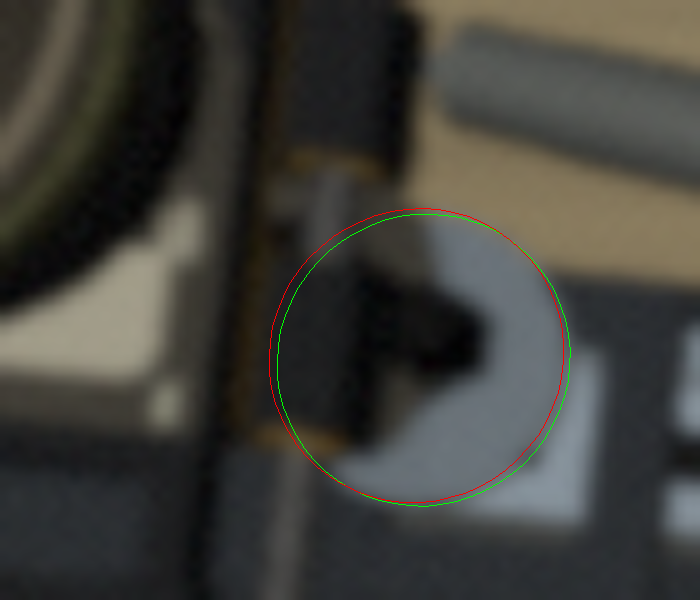

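View pics/os.png

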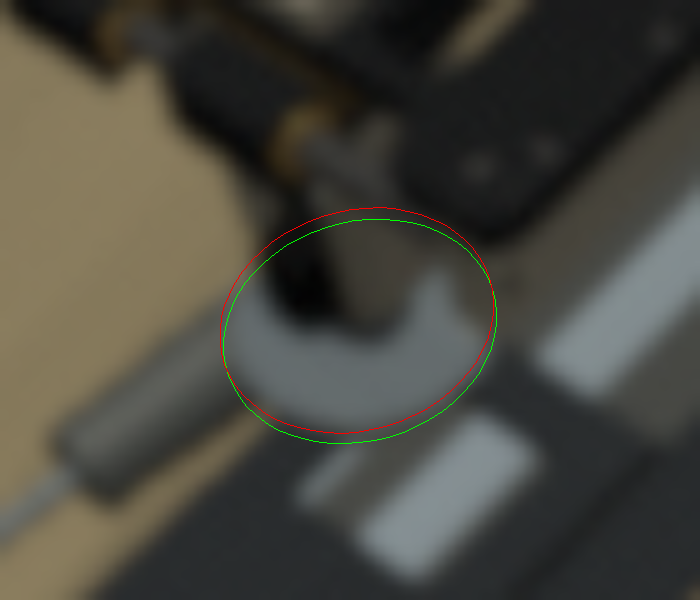

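Request:
play_rows(targets=[[[0,0.1,-1,0,0,0,0.05],[0,0.1,-2,0,0,0,0.05],[0,0.1,-3,0,0,0,0.05],[0,0.1,-3,0,0,0,0.05],[0,0.1,-3,0,0,0,0.05]]])

```text
clock: 5.15
position: [0.6228, 0.156, 0.1093]
tcp_rot: [-0.706, 0.707, -0.032, 0.03]
wrist_force: [0.6, 0.3, -2.3]
width: 0.149
```

```bash
cat >> h.py <<'E'
def ov(c,name,crop,sc,tcp,draw=True):
  x0,y0,x1,y1=crop; im=cv2.resize(c['img'][y0:y1,x0:x1],None,fx=sc,fy=sc,interpolation=cv2.INTER_CUBIC)
  f=lambda p:tuple(int(round(v)) for v in (proj(c,p)-[x0,y0]+.5)*sc)
  for h,col in((15,(0,255,0)),(19,(0,0,255))):
    pts=[f([tcp[0]+.028*np.cos(a),tcp[1]+.028*np.sin(a),tcp[2]-.0569+h/1000]) for a in np.linspace(0,6.28,60)]
    if draw: cv2.polylines(im,[np.array(pts)],True,col,1)
  cv2.imwrite('pics/'+name,im)
E
python3 - <<'E'
from h import *
show()
c=snap('top');tcp=state()['position'];ov(c,'ot2.png',(160,110,230,170),10,tcp)
c=snap('side');ov(c,'os2.png',(190,210,260,270),10,tcp)
show()
E
```

```text
t 5.15 pos [622.8 156.  109.3] yaw x -5.02 down [-0.002 -0.001 -1.   ] F [ 0.6  0.3 -2.3] T [ 0.04 -0.07  0.03] w 13.9 j [-0.17  0.66 -0.24  1.89  0.26  0.62 -0.67]
t 5.25 pos [623.4 156.3 110.4] yaw x -5.02 down [-0. -0. -1.] F [ 1.3 -0.7 -1.8] T [-0.04 -0.05  0.02] w 13.7 j [-0.17  0.66 -0.24  1.88  0.26  0.62 -0.67]
```

View pics/ot2.png

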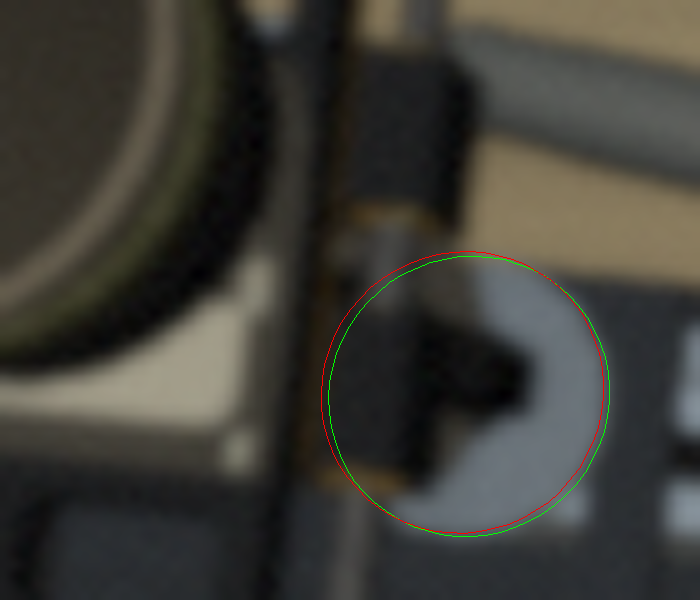

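View pics/os2.png

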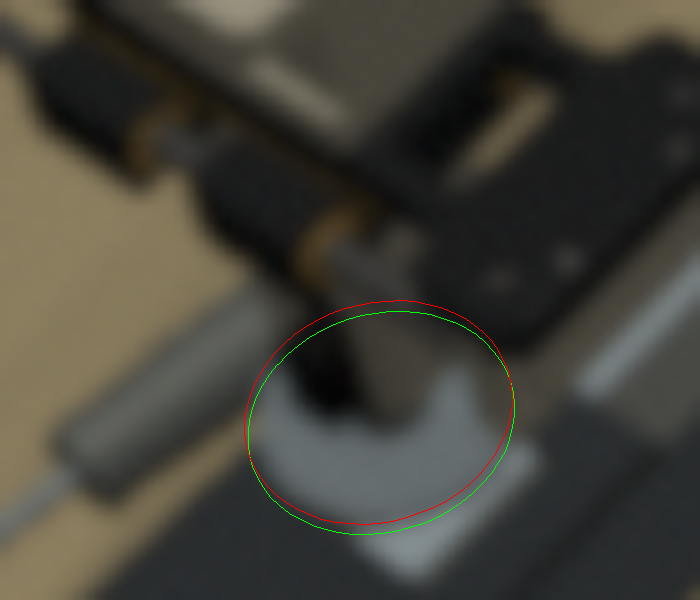

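Request:
play_rows(targets=[[[0,0,-0.3,0,0,0,0.05],[0,0,-0.5,0,0,0,0.05],[0,0,-0.6,0,0,0,0.05],[0,0,-0.7,0,0,0,0.05],[0,0,-0.7,0,0,0,0.05]]])

```text
clock: 5.67
position: [0.6233, 0.1562, 0.1034]
tcp_rot: [-0.706, 0.706, -0.031, 0.031]
wrist_force: [-0.8, -0.7, -2.9]
width: 0.148
```

```bash
python3 - <<'E'
from h import *
show()
E
```

```text
t 5.67 pos [623.3 156.2 103.4] yaw x -5.03 down [-0. -0. -1.] F [-0.8 -0.7 -2.9] T [-0.05 -0.14  0.03] w 13.8 j [-0.18  0.67 -0.24  1.89  0.26  0.61 -0.67]
```

Request:
play_rows(targets=[[[0,0,-0.1,0,0,0,0.05],[0,0,-0.2,0,0,0,0.05],[0,0,-0.2,0,0,0,0.05],[0,0,-0.2,0,0,0,0.05]]])

```text
clock: 6.0
position: [0.6237, 0.1562, 0.1016]
tcp_rot: [0.706, -0.706, 0.031, -0.031]
wrist_force: [1.5, 0.4, -3.2]
width: 0.148
```

```bash
python3 - <<'E'
from h import *
show()
E
```

```text
t 6.0 pos [623.7 156.2 101.6] yaw x -5.03 down [ 0.  0. -1.] F [ 1.5  0.4 -3.2] T [-0.04 -0.36  0.04] w 13.8 j [-0.18  0.67 -0.24  1.89  0.26  0.61 -0.67]
```

Request:
play_rows(targets=[[[0,0,-0.1,0,0,0,0.05],[0,0,-0.1,0,0,0,0.05],[0,0,-0.1,0,0,0,0.05]]])

```text
clock: 6.25
position: [0.6236, 0.1562, 0.1005]
tcp_rot: [0.706, -0.706, 0.031, -0.031]
wrist_force: [1.9, -0.5, -2.6]
width: 0.149
```

```bash
python3 - <<'E'
from h import *
show()
E
```

```text
t 6.25 pos [623.6 156.2 100.5] yaw x -5.03 down [ 0.  0. -1.] F [ 1.9 -0.5 -2.6] T [-0.08 -0.53  0.03] w 13.9 j [-0.18  0.68 -0.24  1.89  0.26  0.61 -0.67]
```

Request:
play_rows(targets=[[[0.05,0,0,0,0,0,0.05],[0.05,0,0,0,0,0,0.05],[0.05,0,0,0,0,0,0.05]]])

```text
clock: 6.5
position: [0.6238, 0.1561, 0.1005]
tcp_rot: [-0.706, 0.706, -0.031, 0.031]
wrist_force: [-0.2, -0.9, -1.4]
width: 0.152
```

```bash
python3 - <<'E'
from h import *
show()
E
```

```text
t 6.5 pos [623.8 156.1 100.5] yaw x -5.03 down [-0. -0. -1.] F [-0.2 -0.9 -1.4] T [-0.01 -0.24 -0.04] w 14.1 j [-0.18  0.68 -0.24  1.89  0.26  0.61 -0.67]
```

Request:
play_rows(targets=[[[0.02,0,-0.1,0,0,0,0.05],[0.02,0,-0.25,0,0,0,0.05],[0.02,0,-0.4,0,0,0,0.05],[0.02,0,-0.5,0,0,0,0.05],[0.02,0,-0.5,0,0,0,0.05],[0.02,0,-0.5,0,0,0,0.05]]])

```text
clock: 7.0
position: [0.624, 0.1562, 0.0954]
tcp_rot: [-0.706, 0.706, -0.031, 0.031]
wrist_force: [-0.4, -0.8, -2.7]
width: 0.148
```

```bash
python3 - <<'E'
from h import *
show()
E
```

```text
t 7.0 pos [624.  156.2  95.4] yaw x -5.02 down [-0. -0. -1.] F [-0.4 -0.8 -2.7] T [-0.03  0.01  0.01] w 13.8 j [-0.18  0.68 -0.24  1.89  0.27  0.6  -0.67]
```

Request:
play_rows(targets=[[[0,0,-0.1,0,0,0,0.05],[0,0,-0.25,0,0,0,0.05],[0,0,-0.4,0,0,0,0.05],[0,0,-0.5,0,0,0,0.05],[0,0,-0.6,0,0,0,0.05],[0,0,-0.6,0,0,0,0.05],[0,0,-0.6,0,0,0,0.05]]], squeeze=40)

```text
clock: 7.58
position: [0.6242, 0.1562, 0.09]
tcp_rot: [-0.706, 0.706, -0.031, 0.031]
wrist_force: [-1.4, 0.7, 6.0]
width: 0.146
```

```bash
python3 - <<'E'
from h import *
show()
c=snap('side');tcp=state()['position'];ov(c,'os3.png',(190,210,260,270),10,tcp,False)
E
```

```text
t 7.58 pos [624.2 156.2  90. ] yaw x -5.03 down [ 0. -0. -1.] F [-1.4  0.7  6. ] T [-0.16  0.28 -0.08] w 13.6 j [-0.18  0.69 -0.23  1.89  0.27  0.59 -0.68]
```

View pics/os3.png

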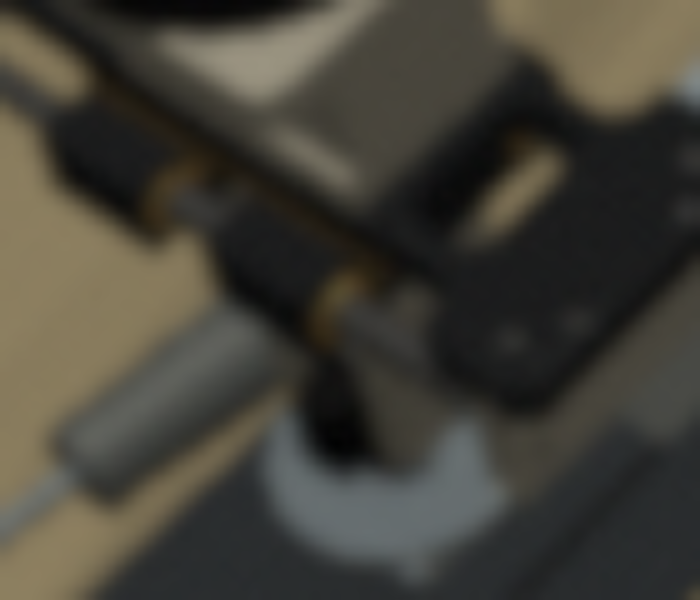

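Request:
play_rows(targets=[[[-0.02,0,-0.1,0,0,0,0.05],[-0.02,0,-0.2,0,0,0,0.05],[-0.02,0,-0.28,0,0,0,0.05],[-0.02,0,-0.28,0,0,0,0.05],[-0.02,0,-0.28,0,0,0,0.05]]])

```text
clock: 8.05
position: [0.6243, 0.1562, 0.0877]
tcp_rot: [0.706, -0.706, 0.031, -0.031]
wrist_force: [-2.3, -1.6, 10.6]
width: 0.147
```

```bash
python3 - <<'E'
from h import *
show()
E
```

```text
t 8.05 pos [624.3 156.2  87.7] yaw x -5.03 down [ 0.001 -0.    -1.   ] F [-2.3 -1.6 10.6] T [-0.29  0.5   0.01] w 13.7 j [-0.18  0.69 -0.23  1.9   0.27  0.58 -0.68]
```

Request:
play_rows(targets=[[[-0.03,0,-0.05,0,0,0,0.05],[-0.03,0,-0.05,0,0,0,0.05],[-0.03,0,-0.05,0,0,-4,0.05],[-0.03,0,-0.05,0,0,-8,0.05],[-0.03,0,-0.05,0,0,-12,0.05],[-0.03,0,-0.05,0,0,-15,0.05],[-0.03,0,-0.05,0,0,-15,0.05]]])

```text
clock: 8.63
position: [0.6248, 0.1566, 0.0876]
tcp_rot: [0.697, -0.696, 0.123, -0.125]
wrist_force: [-0.9, -0.8, 11.0]
width: 0.147
```

```bash
python3 - <<'E'
from h import *
show()
E
```

```text
t 8.63 pos [624.8 156.6  87.6] yaw x -20.2 down [ 0.003  0.001 -1.   ] F [-0.9 -0.8 11. ] T [-0.15  0.18  0.02] w 13.7 j [-0.23  0.69 -0.16  1.9   0.19  0.57 -0.87]
```

Request:
play_rows(targets=[[[0,0,-0.03,0,0,-5,0.05],[0,0,-0.03,0,0,-10,0.05],[0,0,-0.03,0,0,-15,0.05],[0,0,-0.03,0,0,-20,0.05],[0,0,-0.03,0,0,-25,0.05],[0,0,-0.03,0,0,-30,0.05],[0,0,-0.03,0,0,-30,0.05]]])

```text
clock: 9.22
position: [0.625, 0.1567, 0.0874]
tcp_rot: [0.641, -0.639, 0.3, -0.302]
wrist_force: [0.2, -1.3, 11.2]
width: 0.147
```

```bash
python3 - <<'E'
from h import *
show()
E
```

```text
t 9.22 pos [625.  156.7  87.4] yaw x -50.32 down [ 0.003  0.001 -1.   ] F [ 0.2 -1.3 11.2] T [-0.1   0.14  0.04] w 13.7 j [-0.32  0.68 -0.01  1.91  0.02  0.55 -1.23]
```

Request:
play_rows(targets=[[[-0.04,0,0,0,0,-5,0.05],[-0.08,0,0,0,0,-10,0.05],[-0.08,0,0,0,0,-15,0.05],[-0.08,0,0,0,0,-20,0.05],[-0.08,0,0,0,0,-25,0.05],[-0.08,0,0,0,0,-30,0.05],[-0.08,0,0,0,0,-35,0.05],[-0.08,0,0,0,0,-35,0.05]]])

```text
clock: 9.88
position: [0.6243, 0.1568, 0.0874]
tcp_rot: [0.521, -0.519, 0.478, -0.48]
wrist_force: [-1.5, 0.3, 11.1]
width: 0.149
```

```bash
python3 - <<'E'
from h import *
show()
E
```

```text
t 9.88 pos [624.3 156.8  87.4] yaw x -85.31 down [ 0.003  0.001 -1.   ] F [-1.5  0.3 11.1] T [ 0.05  0.07 -0.01] w 13.8 j [-0.43  0.69  0.15  1.91 -0.19  0.55 -1.65]
```

Request:
play_rows(targets=[[[-0.03,-0.04,0,0,0,-3,0.05],[-0.03,-0.04,0,0,0,-6,0.05],[-0.03,-0.04,0,0,0,-9,0.05],[-0.03,-0.04,0,0,0,-9.8,0.05],[-0.03,-0.04,0,0,0,-9.8,0.05]]])

```text
clock: 10.3
position: [0.6241, 0.1564, 0.0874]
tcp_rot: [-0.48, 0.477, -0.52, 0.521]
wrist_force: [1.1, -0.2, 11.0]
width: 0.145
```

```bash
python3 - <<'E'
from h import *
show()
E
```

```text
t 10.3 pos [624.1 156.4  87.4] yaw x -94.86 down [ 0.004  0.001 -1.   ] F [ 1.1 -0.2 11. ] T [0.15 0.05 0.06] w 13.4 j [-0.46  0.69  0.2   1.92 -0.24  0.55 -1.76]
```

Request:
play_rows(targets=[[[0,0,0.1,0,0,0,0.05],[0,0,0.2,0,0,0,0.05],[0,0,0.25,0,0,0,0.05],[0,0,0.25,0,0,0,0.05]]])

```text
clock: 10.63
position: [0.6241, 0.1564, 0.0897]
tcp_rot: [-0.48, 0.477, -0.52, 0.521]
wrist_force: [1.1, 1.6, 6.9]
width: 0.149
```

```bash
python3 - <<'E'
from h import *
show()
E
```

```text
t 10.63 pos [624.1 156.4  89.7] yaw x -94.8 down [ 0.004  0.001 -1.   ] F [1.1 1.6 6.9] T [ 0.24 -0.27  0.13] w 13.9 j [-0.46  0.69  0.2   1.92 -0.24  0.55 -1.76]
```

Request:
play_rows(targets=[[[0,0,0.05,0,0,0,0.05],[0,0,0.1,0,0,0,0.05],[0,0,0.1,0,0,0,0.05],[0,0,0.1,0,0,0,0.05]]])

```text
clock: 10.97
position: [0.624, 0.1564, 0.0899]
tcp_rot: [-0.48, 0.478, -0.52, 0.521]
wrist_force: [4.6, 1.5, 1.7]
width: 0.149
```

```bash
python3 - <<'E'
from h import *
show()
E
```

```text
t 10.97 pos [624.  156.4  89.9] yaw x -94.81 down [ 0.003  0.001 -1.   ] F [4.6 1.5 1.7] T [ 0.53 -1.09  0.06] w 13.8 j [-0.46  0.69  0.2   1.92 -0.24  0.55 -1.76]
```

Request:
play_rows(targets=[[[0.05,0,0,0,0,0,0.05],[0.05,0,0,0,0,0,0.05],[0.05,0,0,0,0,0,0.05]]])

```text
clock: 11.22
position: [0.624, 0.1564, 0.0899]
tcp_rot: [-0.479, 0.478, -0.52, 0.521]
wrist_force: [4.0, 2.6, 2.6]
width: 0.146
```

```bash
python3 - <<'E'
from h import *
show()
E
```

```text
t 11.22 pos [624.  156.4  89.9] yaw x -94.81 down [ 0.002  0.001 -1.   ] F [4.  2.6 2.6] T [ 0.77 -1.1   0.07] w 13.6 j [-0.46  0.69  0.2   1.92 -0.24  0.56 -1.76]
```

Request:
play_rows(targets=[[[0.05,0,0,0,0,0,0.2],[0.05,0,0,0,0,0,0.3],[0.05,0,0,0,0,0,0.4],[0.05,0,0,0,0,0,0.4],[0.05,0,0,0,0,0,0.4]]])

```text
clock: 11.63
position: [0.6226, 0.1558, 0.0889]
tcp_rot: [0.478, -0.479, 0.521, -0.52]
wrist_force: [-0.0, 0.1, -0.5]
width: 0.39
```

```bash
python3 - <<'E'
from h import *
show()
E
```

```text
t 11.63 pos [622.6 155.8  88.9] yaw x -94.82 down [-0.002 -0.    -1.   ] F [-0.   0.1 -0.5] T [ 0.03  0.   -0.  ] w 36.2 j [-0.46  0.69  0.2   1.92 -0.24  0.56 -1.76]
```

Released with no load. Now I'll lift straight up and back away to look.

Request:
play_rows(targets=[[[0,0,1,0,0,0,0.4],[0,0,3,0,0,0,0.4],[0,0,6,0,0,0,0.4],[0,0,10,0,0,0,0.4],[0,-4,12,0,0,0,0.4],[0,-8,12,0,0,0,0.4],[0,-12,12,0,0,0,0.4],[0,-16,12,0,0,0,0.4],[0,-20,12,0,0,0,0.4],[0,-24,12,0,0,0,0.4]]])

```text
clock: 12.47
position: [0.623, -0.0859, 0.2103]
tcp_rot: [0.479, -0.479, 0.521, -0.52]
wrist_force: [1.1, 0.6, -0.2]
width: 0.4
```

```bash
python3 - <<'E'
from h import *
show()
c=snap('top');save(c['img'],'t6.png',(150,110,270,200),6)
c=snap('side');save(c['img'],'s6.png',(140,200,300,350),4)
E
```

```text
t 12.47 pos [623.  -85.9 210.3] yaw x -94.8 down [ 0.  0. -1.] F [ 1.1  0.6 -0.2] T [ 0.04  0.05 -0.  ] w 37.2 j [-0.12  0.52  0.25  1.87 -0.18  0.77 -1.43]
```

View pics/t6.png

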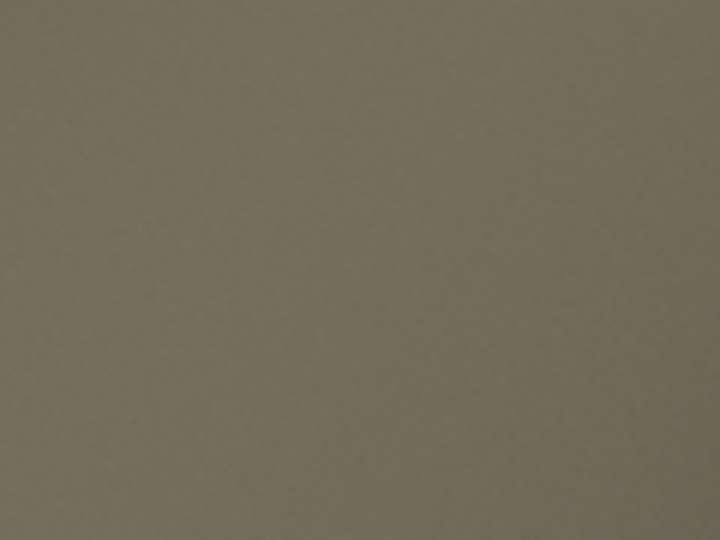

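View pics/s6.png

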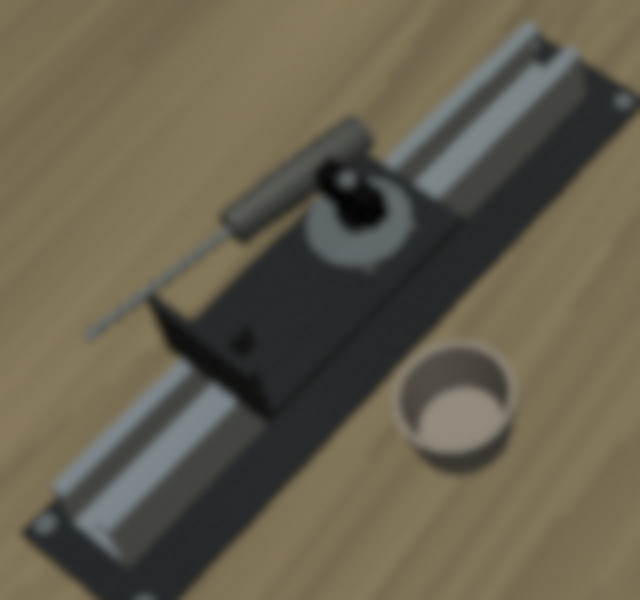

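The side view shows the washer flat on the plate and the wing across the strut. The top camera is blocked by the arm, so I'll move it aside.

Request:
play_rows(targets=[[[-4,-4,2,0,0,0,0.4],[-8,-8,4,0,0,0,0.4],[-10,-12,4,0,0,0,0.4],[-12,-16,4,0,0,0,0.4],[-14,-20,4,0,0,0,0.4],[-15,-24,4,0,0,0,0.4],[-16,-28,4,0,0,0,0.4],[-17,-32,4,0,0,0,0.4],[-18,-36,4,0,0,0,0.4],[-18,-40,4,0,0,0,0.4]]])

```text
clock: 13.4
position: [0.447, -0.4476, 0.2502]
tcp_rot: [0.479, -0.478, 0.521, -0.521]
wrist_force: [0.2, 0.4, 0.2]
width: 0.404
```

```bash
python3 - <<'E'
from h import *
import pickle
show()
c=snap('top');save(c['img'],'t7.png',(170,120,250,180),10);save(c['img'],'t7f.png');pickle.dump(c,open('top7.pkl','wb'))
c=snap('side');save(c['img'],'s7.png',(200,220,260,280),10);pickle.dump(c,open('side7.pkl','wb'))
for n in('top','side'):
  a=pickle.load(open(n+'0.pkl','rb'))['img'];b=pickle.load(open(n+'7.pkl','rb'))['img']
  cv2.imwrite('pics/d_'+n+'.png',np.clip(cv2.absdiff(a,b).astype(int)*3,0,255).astype(np.uint8))
E
```

```text
t 13.4 pos [ 447.  -447.6  250.2] yaw x -94.84 down [-0.     0.001 -1.   ] F [0.2 0.4 0.2] T [ 0.02 -0.04 -0.03] w 37.6 j [ 0.51  0.49  0.28  1.82 -0.17  0.86 -0.78]
```

View pics/t7.png

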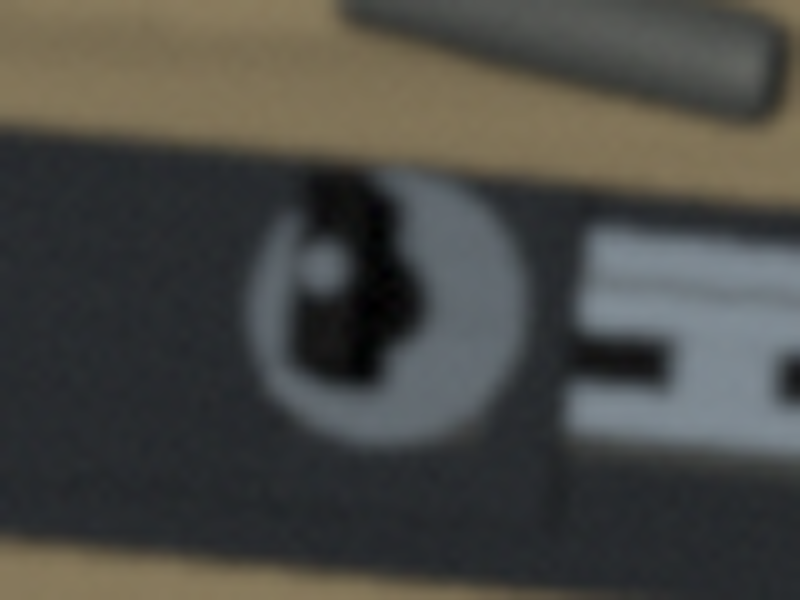

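View pics/s7.png

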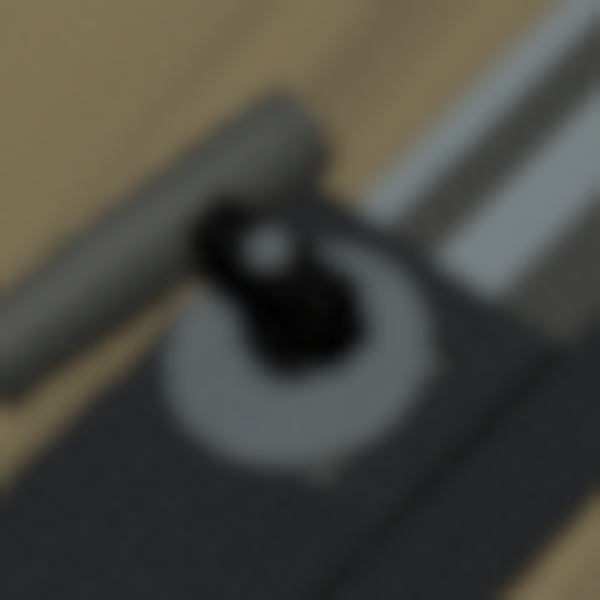

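View pics/d_top.png

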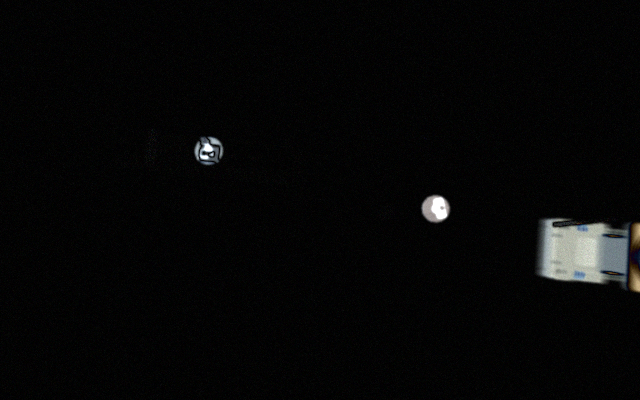

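View pics/d_side.png

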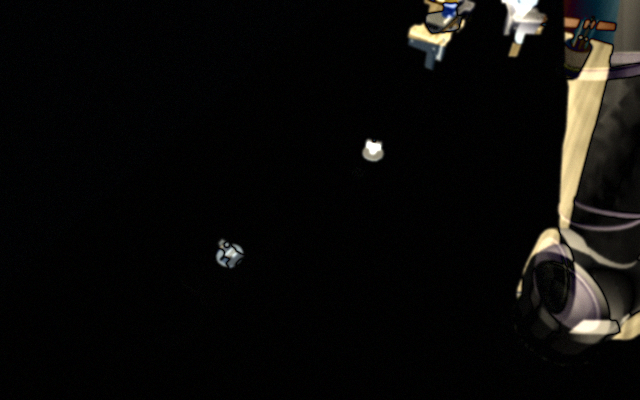

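```bash
python3 - <<'E'
from h import *
import pickle
for n,crop in(('top',(170,120,250,180)),('side',(200,220,260,280))):
  c=pickle.load(open(n+'7.pkl','rb'));x0,y0,x1,y1=crop
  im=cv2.resize(c['img'][y0:y1,x0:x1],None,fx=10,fy=10,interpolation=cv2.INTER_CUBIC)
  f=lambda p:tuple(int(round(v)) for v in (proj(c,p)-[x0,y0]+.5)*10)
  a=np.radians(-5.06);ex=np.array([np.cos(a),np.sin(a)]);ey=np.array([-ex[1],ex[0]]);o=np.array([.624,.1564])
  for z in(.093,):
    P=[f([*(o+ex*i*.02+ey*j*.007),z]) for i,j in((1,1),(1,-1),(-1,-1),(-1,1))]
    cv2.polylines(im,[np.array(P)],True,(0,255,0),1)
  for z in(.051,.055):
    P=[f([o[0]+.028*np.cos(t),o[1]+.028*np.sin(t),z]) for t in np.linspace(0,6.28,60)]
    cv2.polylines(im,[np.array(P)],True,(0,0,255),1)
  cv2.imwrite('pics/f_'+n+'.png',im)
E
```

```text
(no output)
```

View pics/f_top.png

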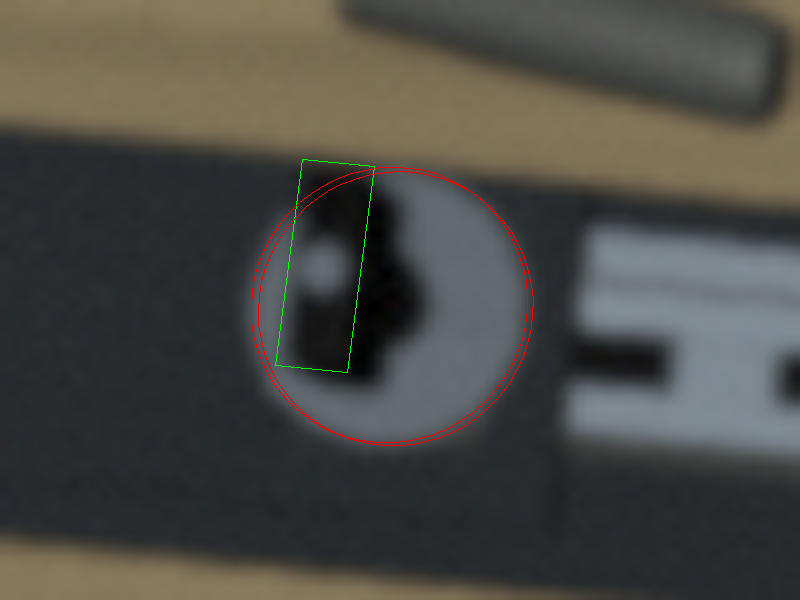

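View pics/f_side.png

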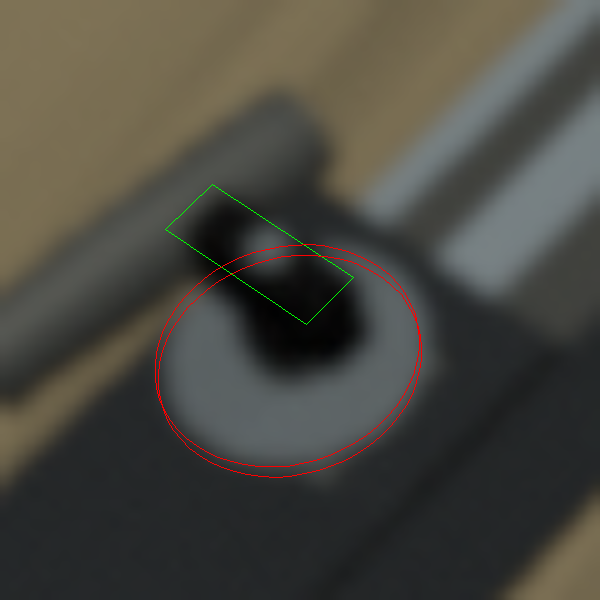

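```bash
python3 - <<'E'
from h import *
show(); job.close_job()
E
```

```text
t 13.5 pos [ 445.4 -453.1  250.2] yaw x -95.29 down [-0.001 -0.004 -1.   ] F [-0.3  0.9 -1.2] T [0.06 0.06 0.  ] w 37.4 j [ 0.51  0.49  0.29  1.82 -0.17  0.86 -0.79]
the job is handed in; nothing more can be done
```

The stop is locked down where it stood, and I handed the job in at 13.5 s with the gripper clear of everything.

- **What I did:** I took the clamp from the tray by its wing and felt its head through the opening into the slot. I pressed it down to about 30.5 mm origin height (11 N net), turned it 90° clockwise with almost no resistance, let it spring back up, and released it.
- **Caught home:** on the way up the clamp stopped at 33.0 mm origin height and resisted a slight further pull. That matches the height given for the head caught with its grooves on the lips.
- **Squareness:** the tool read about 0.25° short of square when I let go. In the last top picture the wing lies across the strut to within a degree or two.
- **Position:** the washer lies flat over the opening. Before-and-after pictures show the clamp and the arm as the only real changes. There is a very faint trace at the stop's upright face, well under a pixel, so I count the stop as not moved.

**Disagreements:**
- The side camera reads about 2 mm off from the top camera and the arm, so I placed the head sideways by feel.
- Just before release there was a sideways force of about 4–5 N on the gripper, and a 0.5 mm sideways correction barely changed it. It vanished on opening.

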